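# Slide a tube rack past the sprung gate into a bench shaker

## Task

Load the tube rack into the shaker: hold the shaker's sprung orange gate open by pressing its long flap down with one fingertip, and meanwhile push the rack along its lane with the other finger, under the raised gate, until the rack is fully home against the end stop; then let the gate spring shut behind it. Only slide the rack, never lift it off the lane floor or tip it, do not ram it into the gate or let the gate come down on it, and leave the other things on the bench where they are.

Things in the scene. Friction and masses are not known exactly. Their poses are not given: they have to be found in the camera images.
- shaker: Bench shaker, fixed: white housing with a grey control panel in front and an aluminium platform 108 x 330 mm with a straight lane for one rack. Origin: centre of the underside, on the bench, below the lane's centre line. x points to the back (away from panel and flap), y along the lane in the loading direction, z up. Positions given below as (x, y, z) are in this frame, in mm.
- end_stop (a point): Middle of the rubber face of the end stop, on the lane floor: (0, 150, 74). A rack that is home touches it. Lane: floor at z = 74, loading end at y = -165, 40 wide between steel walls 4 thick centred on x = 0; the walls' tops are only 20 above the floor (z = 94), so fingers can pass over them.
- gate_axle (a point): On the axle of the orange rocker gate, half-way along the flap: (-46, -52, 92), fixed; the axle runs along the lane's y. On the lane side it carries the gate bar, on the other side the press flap; pressing the flap down lifts the bar. Two small brackets hold the axle, y = -166 and 62, tops at z = 100.
- gate (a joint): Gate angle, rad: 0 shut (as at the start), grows as it opens, stop at 1.05. From 0.75 on the bar is clear of the rack and its tubes. It springs shut when let go; about 1 to 4 N on the flap hold it open. Pushing the rack against the bar cannot open it.
- flap_edge (a point): Middle of the flap's outer long edge (moves). Flap: orange plate, ribbed black grip, 212 long (y = -158 to 54), 4 thick, reaching 8 to 46 mm from the axle. Shut, it rises outward at 54 degrees, this edge at x = -73, z = 129; at gate angle 0.94 it is level, upper face at z = 94, edge at x = -92. A fingertip at x = -72 with its end at z = 97 holds the gate at about 0.85.
- gate_tip (a point): Middle of the free end of the gate bar (moves); shut, it is at (4, 40, 102). The bar is 8 thick along the lane (y = 36 to 44) and 10 high, z = 97 to 107 when shut, and crosses the lane to a little past its middle. Open, at 0.85, it stands up beside the lane, this end at x = -21, z = 136.
- rack: Wooden block 36 x 95 x 42 mm with stoppered tubes, 95 mm high over all, about 0.12 kg, loose, in the shaker's lane before the gate, 2 mm of play to either wall (the like rack far back is not it). Origin: centre of its underside; y along its length, at the start in the loading direction. Home: origin at y = 102, trailing end 11 past the gate bar. A tool leaning back clears the tubes.
- dropper: White dropper bottle with a red cap, 34 mm wide, 78 high, behind the shaker; leave alone. Origin: centre of its underside.
- petri: Covered dish with pink filling, 65 mm wide, 14 high, behind the shaker; leave alone. Origin: centre of its underside.
- jar: Specimen jar with a yellow lid, 73 mm wide, 123 high, to the left; leave alone. Origin: centre of its underside.
- timer: Cream dial timer, 51 x 67 x 66 mm, left in front; leave alone. Origin: centre of its underside.
- dish_empty: Clear covered dish, 64 mm wide, 14 high, to the right; leave alone. Origin: centre of its underside.
There are look-alikes about, which are no part of the job. What is shaped like the rack but blue is not meant.

How it is judged:
By the outcome, as a careful person would: the job done as asked, in the order asked, and still so for the second after the job is handed in, with the robot touching nothing.
It also fails if it takes over 48 s, if anything falls off the work surface, if the arm or the gripper's body presses on something with over 40 N, if the wrist force passes 120 N, or if a joint passes its speed limit or range.

## Robot

A 6-joint arm with a two-finger parallel gripper is mounted at the origin on a cart in front of the work surface, level with it; the furniture and walls round the work are solid. World frame = base frame: x ahead of the robot, y to its left, z up, the work surface at z = 0. Lengths are in m, angles in rad, forces in N, time in s.
With the tool pointing down it reaches from about 0.25 to 0.725 m from the base axis. Payload 4 kg.
Tool frame: the origin (TCP) lies at the very end of the fingers, on their centre line; the grasp point (between the pads) lies 19 mm behind it (bot.pinch_z is the distance from the TCP to the grasp point, in m); z points along the fingers, x is the direction in which the jaws open and shut, and the axes are right-handed (so a half turn about z gives the same grasp; the last joint's range is limited). The gripper opens to 85 mm and grips with 20 to 120 N. Pads are 22 mm wide; open, the fingers measure 114 mm over their backs; the gripper's body (76 mm by 85 mm) begins 54 mm behind the grasp point. The pads swing forward as they close: fully open they stand 13 mm farther back than shut.
Start: joints at [1.296, 0.241, 0.005, 1.335, 0, 1.571], TCP at [0.136, 0.481, 0.231] pointing down, gripper open.
Joint ranges: [-2.72, 2.72], [-1.05, 1.87], [-1.09, 1.28], [-1.99, 2.15], [-1.42, 1.44], [-3.14, 3.14]. Speed limits (rad/s): [2.79, 2.79, 3.14, 3.14, 3.14, 3.14].

## Interface

Orientations are given as a unit quaternion [x, y, z, w].
In Python, from workcell import bot gives the robot as it stands. The module is installed in compiled form; this text tells all that it offers.
- The arm moves only by the shell command python3 -m inch 'ROWS'. ROWS is JSON, a list of rows, each a list of 7 numbers: the shift along the tool's x, y, z scaled (see below), then the turn, a rotation vector about the tool's x, y, z scaled (see below), then the gripper command: -1 is fully open, 1 is shut, values between are in proportion. In form: [[x, y, z, wx, wy, wz, gripper], ...]. A call has exactly 8 rows; each row shifts and turns the commanded pose from where the row before left it, along the tool's axes as they then stand; what a row does not reach is not made up. The controller multiplies each number of a shift by 2.5 cm and each number of a turn by 180 degrees. A row lasts 1/10 s, in which the tool goes at most 50 mm and 8.59 degrees, less where a joint would pass 70% of its speed; a pose out of reach is approached as far as the arm can. A call with a number of a shift or a turn outside -1 to 1 is refused whole. A call with a gripper value outside its range is refused whole. The fingers move at their own pace and stop on an object; the grip force is fixed at half the most. Time passes only in rows, so rows that do not move let the fingers close, or fill a call up. It gives the time, the measured TCP pose, the force and the opening at its end, in the units of the state.
- bot.get_obs(): the state, without advancing time (a new reading comes with each control period).
- bot.camera(name): name is "side" or "top" or "wrist"; returns (picture, depth): 480x640x3 uint8, blue, green, red; 480x640 float32, m along the optical axis (not along the pixel's ray), 0 where there is no reading.
- bot.get_calibration(name): a dict with "vfov" (degrees; the focal length in pixels is half the picture's height over the tangent of half this angle, whatever the lens; pixels are square), "cx", "cy" (the principal point, pixels), "R" (3x3) and "t" (3): a world point X has camera coordinates R X + t. Camera axes: x right, y down, z forward; pixel columns grow to the right and rows downward; lengths in m; the calibration is good to about 2 mm. A picture is of the moment at which its call begins: read the wrist's pose just before it. get_calibration takes no time and is no camera call; for the wrist camera it gives the pose at the moment of the call.
- bot.job_done(): hands the job in, once; it reports no verdict.
The state is a dict: "clock": time; "joint_pos": joint angles; "joint_vel": joint speeds; "tau": joint torques, N m; "eef_pos": TCP position; "tool_rot": TCP orientation; "ft_force": force on the tool from outside, world axes, zero at the start; "ft_torque": the same for the moment, N m; "grip_width": finger opening in m.
Only numpy, scipy, OpenCV 4.12 (cv2) and the standard library are available. Lean on these libraries where they do the work, as an engineer would, in place of code of your own. Each camera call takes 0.05 s, during which the arm holds its last target.

## Working session

There is one attempt and no reset: what is moved stays moved. The work goes in short steps, Python scripts to look and compute and a shell command to move; the robot and the scene stay as the last step left them, time stands still between calls to the robot, and variables do not carry over. Pictures are saved under pics/ and viewed, and the job is handed in when it is done.

```bash
mkdir -p pics; python3 - <<'E'
from workcell import bot
import cv2,numpy as np
for n in ["side","top","wrist"]:
    c=bot.get_calibration(n); im,d=bot.camera(n)
    cv2.imwrite(f"pics/{n}0.png",im); np.save(f"pics/{n}0.npy",d)
    print(n,c["vfov"],c["cx"],c["cy"],np.round(c["R"],3).tolist(),np.round(c["t"],3))
o=bot.get_obs(); print(o)
E
```

```text
side 56.48537700482392 320.701495529608 238.9780210421097 [[0.987, -0.162, -0.011], [-0.101, -0.559, -0.823], [0.127, 0.813, -0.568]] [-0.546  0.16   1.1  ]
top 55.515271288079624 313.96933117837824 241.86060317057056 [[0.025, -1.0, 0.014], [-0.989, -0.026, -0.146], [0.146, -0.01, -0.989]] [-0.028  0.591  1.025]
wrist 62.29890996065161 325.0517744622786 239.08715739783443 [[0.272, 0.962, -0.001], [0.912, -0.257, 0.318], [0.306, -0.088, -0.948]] [-0.498 -0.04   0.38 ]
{'clock': 0.15, 'joint_pos': array([1.29599062e+00, 2.41256405e-01, 4.04744395e-03, 1.33523961e+00,
       2.91788279e-07, 1.57081322e+00]), 'joint_vel': array([-0.0002445 , -0.00333814,  0.00453364,  0.00141887,  0.0014552 ,
       -0.0019855 ]), 'tau': array([-9.24536580e-04, -3.72635078e+01,  2.52638751e+01,  1.23548327e-02,
       -1.11700845e-04,  2.37302743e-05]), 'eef_pos': array([0.13554726, 0.4807686 , 0.23061451]), 'tool_rot': array([ 7.97300235e-01,  6.03582349e-01, -6.58748812e-04,  4.98528908e-04]), 'ft_force': array([-0.37994163, -0.55628229, -0.02435285]), 'ft_torque': array([-0.0073187 , -0.02096652,  0.0531208 ]), 'grip_width': 0.08520074498945929}
```

View pics/side0.png

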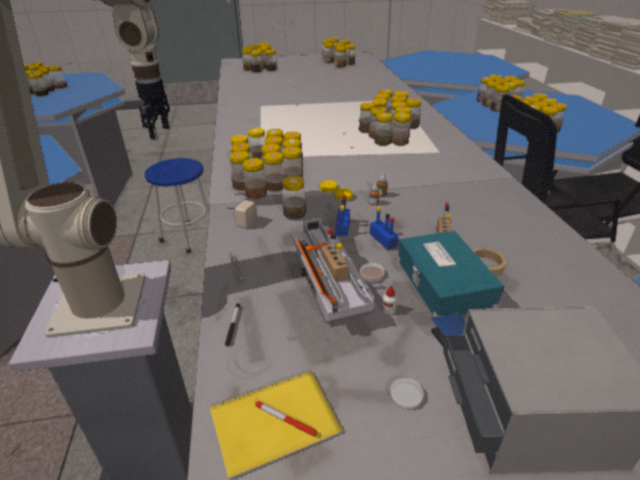

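View pics/top0.png

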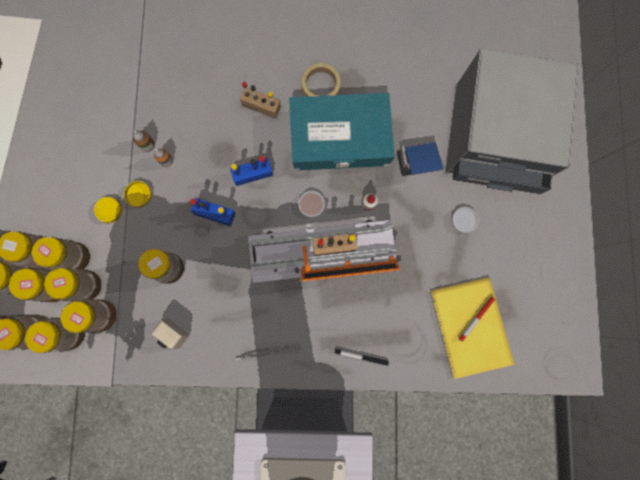

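View pics/wrist0.png

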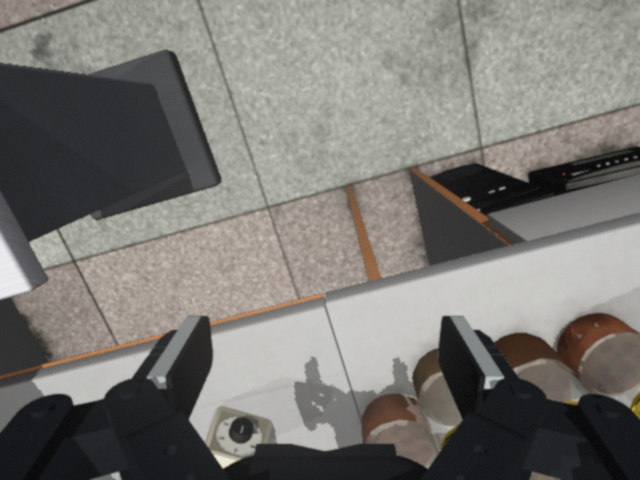

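```bash
cat > h.py <<'E'
import numpy as np,cv2
from workcell import bot
def cal(n):
    c=bot.get_calibration(n); return 240/np.tan(np.radians(c["vfov"])/2),c["cx"],c["cy"],np.array(c["R"]),np.array(c["t"])
def proj(n,X,c=None):
    f,cx,cy,R,t=c or cal(n); p=np.atleast_2d(X)@R.T+t
    return np.c_[f*p[:,0]/p[:,2]+cx,f*p[:,1]/p[:,2]+cy]
def ray(n,uv,z,c=None):
    f,cx,cy,R,t=c or cal(n); uv=np.atleast_2d(uv).astype(float)
    d=np.c_[(uv[:,0]-cx)/f,(uv[:,1]-cy)/f,np.ones(len(uv))]@R; o=-R.T@t
    return o+d*((z-o[2])/d[:,2])[:,None]
def cloud(n,D,c=None):
    f,cx,cy,R,t=c or cal(n); v,u=np.mgrid[:480,:640]
    P=np.stack([(u-cx)/f*D,(v-cy)/f*D,D],-1)
    return (P-t)@R
E
python3 - <<'E'
from h import *
im=cv2.imread("pics/top0.png"); s=cv2.imread("pics/side0.png")
cv2.imwrite("pics/topc.png",cv2.resize(im[205:295,240:410],None,fx=4.6,fy=4.6,interpolation=cv2.INTER_CUBIC))
cv2.imwrite("pics/sidec.png",cv2.resize(s[200:330,270:420],None,fx=4.6,fy=4.6,interpolation=cv2.INTER_CUBIC))
print(proj("top",[[0,0,0],[.136,.481,.23],[.5,0,0]]),proj("side",[[0,0,0],[.136,.481,.23],[.5,0,0]]))
D=np.load("pics/top0.npy");P=cloud("top",D)
for u in range(245,405,12): print(u,[tuple(np.round(P[v,u]*1000).astype(int)) for v in (222,232,243,255,268,278)])
E
```

```text
[[301.51941586 504.67694032]
 [ 32.00092178 471.98999035]
 [307.46604344 281.79279394]] [[ 99.08253199 303.9449818 ]
 [161.13496087 137.83091208]
 [300.64633552 280.92991815]]
245 [(np.int64(643), np.int64(157), np.int64(-3)), (np.int64(617), np.int64(155), np.int64(2)), (np.int64(590), np.int64(155), np.int64(-1)), (np.int64(561), np.int64(153), np.int64(-3)), (np.int64(530), np.int64(152), np.int64(-2)), (np.int64(505), np.int64(150), np.int64(2))]
257 [(np.int64(643), np.int64(128), np.int64(-2)), (np.int64(618), np.int64(126), np.int64(1)), (np.int64(578), np.int64(114), np.int64(93)), (np.int64(553), np.int64(116), np.int64(73)), (np.int64(523), np.int64(114), np.int64(78)), (np.int64(501), np.int64(113), np.int64(74))]
269 [(np.int64(643), np.int64(98), np.int64(5)), (np.int64(608), np.int64(91), np.int64(68)), (np.int64(579), np.int64(88), np.int64(90)), (np.int64(554), np.int64(88), np.int64(74)), (np.int64(524), np.int64(87), np.int64(75)), (np.int64(502), np.int64(86), np.int64(75))]
281 [(np.int64(644), np.int64(69), np.int64(2)), (np.int64(607), np.int64(63), np.int64(76)
[... 2305 characters left out ...]
60), np.int64(-156), np.int64(77)), (np.int64(435), np.int64(-2), np.int64(1100)), (np.int64(513), np.int64(-168), np.int64(0))]
389 [(np.int64(637), np.int64(-183), np.int64(75)), (np.int64(614), np.int64(-184), np.int64(74)), (np.int64(588), np.int64(-183), np.int64(76)), (np.int64(561), np.int64(-184), np.int64(74)), (np.int64(526), np.int64(-174), np.int64(127)), (np.int64(514), np.int64(-197), np.int64(-1))]
401 [(np.int64(652), np.int64(-226), np.int64(3)), (np.int64(628), np.int64(-227), np.int64(-2)), (np.int64(601), np.int64(-227), np.int64(-2)), (np.int64(571), np.int64(-226), np.int64(0)), (np.int64(539), np.int64(-225), np.int64(2)), (np.int64(515), np.int64(-226), np.int64(-2))]
```

View pics/topc.png

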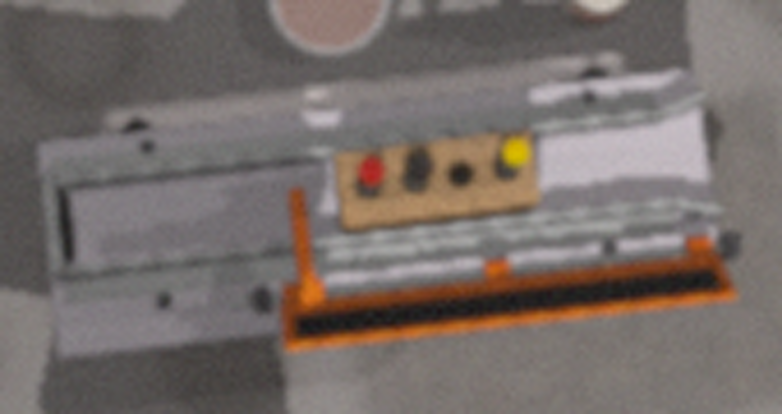

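View pics/sidec.png

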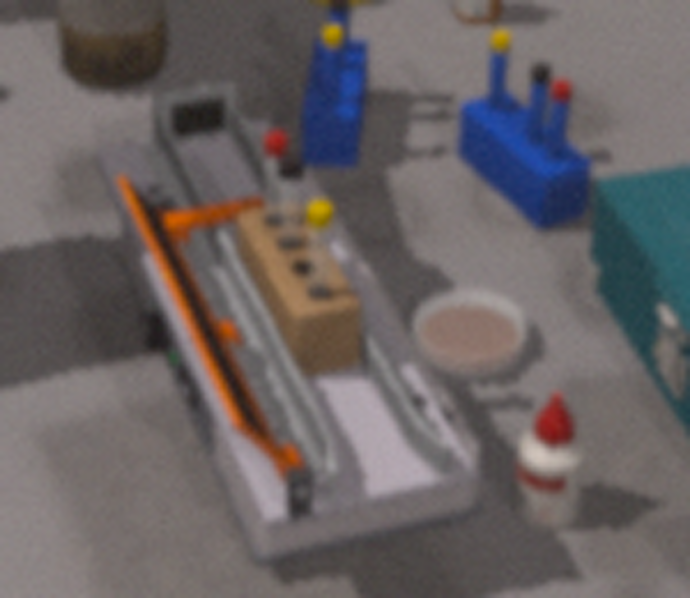

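```bash
cat >> h.py <<'E'
def T(pts,th,x0,y0):
    p=np.atleast_2d(pts).astype(float); c,s=np.cos(th),np.sin(th)
    return np.c_[x0+c*p[:,0]-s*p[:,1],y0+s*p[:,0]+c*p[:,1],p[:,2]]
E
python3 - <<'E'
from h import *
from scipy.optimize import least_squares
im=cv2.imread("pics/top0.png").astype(int)
b,g,r=im[...,0],im[...,1],im[...,2]
m=((r>150)&(g<130)&(b<70)&(r-g>70)).astype(np.uint8); m[:200]=0;m[300:]=0;m[:,:290]=0;m[:,405:]=0
ys,xs=np.nonzero(m);print(len(xs),xs.min(),xs.max(),ys.min(),ys.max())
# lower boundary of the orange = outer edge
us=[];vs=[]
for u in range(306,397):
    q=np.nonzero(m[:,u])[0]
    if len(q): us.append(u); vs.append(q.max()+.5)
k=np.polyfit(us,vs,1); print(k,np.std(np.array(vs)-np.polyval(k,us)))
e=lambda x,y:(240+x/4.6-.4,205+y/4.6-.4)
W=ray("top",[(us[0],np.polyval(k,us[0])),(us[-1],np.polyval(k,us[-1]))],.129);print(W)
d=W[0]-W[1]; th=np.arctan2(-d[0],d[1]); print("yaw",np.degrees(th))
ref=[((-73,54,129),e(287,348)),((-73,-158,129),e(737,296)),((54,165,74),e(40,145)),((-54,165,74),e(58,357)),((4,40,107),e(298,188)),((-20,150,94),e(72,270))]
S=np.array([a for a,_ in ref])/1000;U=np.array([b for _,b in ref])
f=lambda p:(proj("top",T(S,*p))-U).ravel()
s=least_squares(f,[th,.57,-.04]);print(s.x,np.degrees(s.x[0]));print(np.round(s.fun.reshape(-1,2),1))
# rack from depth: points z 100..125 brown
P=cloud("top",np.load("pics/top0.npy"))
th,x0,y0=s.x;L=T(P.reshape(-1,3)-[x0,y0,0],-th,0,0).reshape(480,640,3)
q=(L[...,2]>.108)&(L[...,2]<.124)&(abs(L[...,0])<.03)&(L[...,1]<.03)&(L[...,1]>-.17)
l=L[q];print(q.sum(),l.min(0),l.max(0),np.percentile(l,[3,97],axis=0))
w=(L[...,2]>.088)&(L[...,2]<.1)&(abs(L[...,0])<.03)&(abs(L[...,1]-.1)<.04); print("walls x",np.sort(np.round(L[w][:,0],3))[::6])
print("floor-left y edge",L[(abs(L[...,2]-.074)<.006)&(abs(L[...,0])<.05)][:,1].max())
E
```

```text
224 303 398 240 280
[-1.15384615e-01  3.15219780e+02] 0.28980586800528935
[[ 0.49632018  0.00296784  0.129     ]
 [ 0.5234028  -0.18885272  0.129     ]]
yaw 8.036317165941488
[ 0.15855724  0.57323968 -0.03077747] 9.084660454344277
[[ 0.2  1.3]
 [ 0.6 -0.6]
 [-1.5 -2.1]
 [ 0.  -1. ]
 [-0.3  1. ]
 [ 0.9  1.2]]
594 [-0.0163333  -0.07370381  0.10802888] [0.02031145 0.02142043 0.12323446] [[-0.01558341 -0.0704228   0.11226209]
 [ 0.0189505   0.01920115  0.12003277]]
walls x [-0.02  -0.02  -0.019 -0.019 -0.019 -0.018 -0.018 -0.017 -0.017 -0.017
 -0.016 -0.016 -0.015  0.024  0.025  0.025  0.025  0.025  0.026  0.026
  0.026  0.027  0.027  0.028  0.028  0.029]
floor-left y edge 0.6998602349597003
```

```bash
python3 - <<'E'
from h import *
P=cloud("top",np.load("pics/top0.npy"))
th,x0,y0=np.radians(8.3),.576,-.031
L=T(P.reshape(-1,3)-[x0,y0,0],-th,0,0).reshape(-1,3)
def fit(name,w):
    k=np.polyfit(L[w][:,1],L[w][:,0],1);print(name,w.sum(),np.degrees(np.arctan(k[0])),k[1])
z,x,y=L[:,2],L[:,0],L[:,1]
fit("back wall",(z>.086)&(z<.102)&(x>.015)&(x<.032)&(abs(y)<.16))
fit("front wall",(z>.086)&(z<.102)&(x<-.015)&(x>-.03)&(y>.05)&(y<.15))
fit("flap",(z>.112)&(z<.14)&(x<-.05)&(x>-.09)&(abs(y+.05)<.1))
fit("rack",(z>.11)&(z<.122)&(abs(x)<.03)&(y<.03)&(y>-.1))
w=(abs(z-.074)<.008)&(abs(x)<.08)
for a in (-.1,0,.1):
    q=w&(abs(y-a)<.02); print(a,np.percentile(x[q],[1,99]))
for a in (-.04,0,.04):
    q=w&(abs(x-a)<.01); print(a,np.percentile(y[q&(abs(y)<.19)],[.5,99.5]))
E
```

```text
back wall 271 -0.09858350187282622 0.02191057944120273
front wall 97 0.363980129575513 -0.022612424112557067
flap 682 0.19338139647377092 -0.0661087760088725
rack 587 -0.07090130439181269 -0.001894438939646384
-0.1 [-0.04079792  0.04813321]
0 [-0.04099278  0.0453979 ]
0.1 [-0.06094995  0.04661941]
-0.04 [-0.16044941  0.16560387]
0 [-0.16216395  0.1524456 ]
0.04 [-0.16026343  0.1646324 ]
```

Candidates that could be taken for the rack, in top-view pixels: the wooden rack in the lane (335,243), the like wooden rack far back (260,100), and the blue racks (251,171) and (213,211). I chose (335,243). It is the wooden one in the shaker lane, and the crop shows it just before the orange bar. Measured shaker pose: yaw 8.3°, origin about (0.576, -0.029). The rack spans y of about -73 to 21.

```bash
python3 -m inch '[[0,0,0,0,0,0.0458,-0.36],[0,0,0,0,0,0.0458,-0.36],[0,0,0,0,0,0.0458,-0.36],[0,0,0,0,0,0.0458,-0.36],[0,0,0,0,0,0.0458,-0.36],[0,0,0,0,0,0.0458,-0.36],[0,0,0,0,0,0.0458,-0.36],[0,0,0,0,0,0.0458,-0.36]]'
python3 -m inch '[[0.41,0.83,0,0,0,0,-0.36],[0.41,0.83,0,0,0,0,-0.36],[0.41,0.83,0,0,0,0,-0.36],[0.41,0.83,0,0,0,0,-0.36],[0.41,0.83,0,0,0,0,-0.36],[0.41,0.83,0,0,0,0,-0.36],[0.41,0.83,0,0,0,0,-0.36],[0.41,0.83,0,0,0,0,-0.36]]'
```

```text
clock: 0.95
eef_pos: [0.1356, 0.481, 0.2309]
tool_rot: [0.998, 0.069, -0.0, 0.0]
ft_force: [-1.2, 0.4, 0.6]
grip_width: 0.0579
clock: 1.75
eef_pos: [0.2411, 0.3278, 0.2311]
tool_rot: [0.997, 0.072, -0.0, 0.0]
ft_force: [-0.4, 0.7, 0.7]
grip_width: 0.0579
```

```bash
python3 -m inch '[[0.41,0.83,0,0,0,0,-0.36],[0.41,0.83,0,0,0,0,-0.36],[0.41,0.83,0,0,0,0,-0.36],[0.41,0.83,0,0,0,0,-0.36],[0.41,0.83,0,0,0,0,-0.36],[0.41,0.83,0,0,0,0,-0.36],[0.41,0.83,0,0,0,0,-0.36],[0.41,0.83,0,0,0,0,-0.36]]'
python3 -m inch '[[0.41,0.83,0,0,0,0,-0.36],[0.41,0.83,0,0,0,0,-0.36],[0.41,0.83,0,0,0,0,-0.36],[0.41,0.83,0,0,0,0,-0.36],[0.41,0.83,0,0,0,0,-0.36],[0.41,0.83,0,0,0,0,-0.36],[0.41,0.83,0,0,0,0,-0.36],[0.41,0.83,0,0,0,0,-0.36]]'
python3 - <<'E'
from h import *
c=cal("wrist"); im,d=bot.camera("wrist"); cv2.imwrite("pics/w1.png",im); np.save("pics/w1.npy",d)
import pickle; pickle.dump(c,open("pics/w1.pkl","wb")); print(bot.get_obs()["eef_pos"],bot.get_obs()["tool_rot"])
E
```

```text
clock: 2.55
eef_pos: [0.3461, 0.1755, 0.2311]
tool_rot: [0.997, 0.072, -0.0, 0.0]
ft_force: [-0.1, -0.5, 0.6]
grip_width: 0.0582
clock: 3.35
eef_pos: [0.4512, 0.0231, 0.231]
tool_rot: [0.997, 0.072, -0.0, -0.0]
ft_force: [1.0, 1.2, 0.0]
grip_width: 0.0581
[0.45324875 0.0208223  0.23096284] [9.97467742e-01 7.11084889e-02 5.71087849e-04 1.16658861e-03]
```

View pics/w1.png

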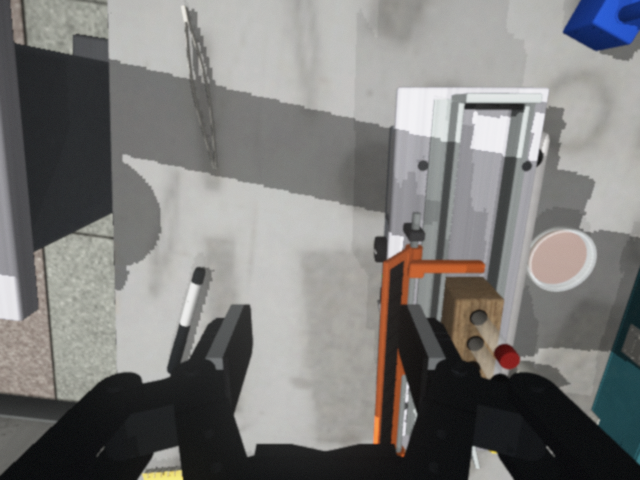

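```bash
python3 - <<'E'
from h import *
import pickle
c=pickle.load(open("pics/w1.pkl","rb"))
D=np.load("pics/w1.npy");P=cloud("wrist",D,c);P[D==0]=np.nan
th,x0,y0=np.radians(8.3),.576,-.029
L=T(P.reshape(-1,3)-[x0,y0,0],-th,0,0).reshape(-1,3)
z,x,y=L[:,2],L[:,0],L[:,1]
def fit(name,w):
    k=np.polyfit(y[w],x[w],1);print(name,w.sum(),np.degrees(np.arctan(k[0])),k[1],z[w].mean())
fit("back wall",(z>.09)&(z<.098)&(x>.012)&(x<.035)&(y>.05)&(y<.14))
fit("front wall",(z>.09)&(z<.098)&(x<-.012)&(x>-.035)&(y>.05)&(y<.14))
w=(abs(z-.074)<.004)&(abs(x)<.08)
for a in (.06,.1,.14):
    q=w&(abs(y-a)<.01); print(a,np.percentile(x[q],[0,1,99,100]))
for a in (-.04,-.03,.0,.04):
    q=w&(abs(x-a)<.005)&(abs(y)<.19); print(a,np.percentile(y[q],[99,100]))
q=(z>.09)&(z<.115)&(x>-.03)&(x<.012)&(y>.028)&(y<.06);print("bar",np.percentile(L[q],[2,50,98],axis=0))
q=(z>.109)&(z<.122)&(x>-.03)&(x<.03)&(y>-.03)&(y<.03);print("rack",np.percentile(L[q],[1,50,99],axis=0))
q=(z>.1)&(z<.14)&(x>-.09)&(x<-.055)&(y>0)&(y<.08);print("flap",np.percentile(L[q],[1,50,99],axis=0))
E
```

```text
back wall 883 0.2418409204388819 0.017262310419304934 0.09275685109706673
front wall 824 0.24149216328027054 -0.02653217863323442 0.09280898294909215
0.06 [-0.06593408 -0.06536668  0.04063135  0.04238494]
0.1 [-0.06592184 -0.06500898  0.04079527  0.0421127 ]
0.14 [-0.06559085 -0.06490936  0.04088366  0.04278509]
-0.04 [0.16228214 0.16369096]
-0.03 [0.16223353 0.16365789]
0.0 [0.16221607 0.16296126]
0.04 [0.16154258 0.16297075]
bar [[-0.02895607  0.03474094  0.09103816]
 [-0.01974145  0.04160065  0.10503506]
 [-0.00158737  0.05828683  0.1071193 ]]
rack [[-0.02265375 -0.02851216  0.10937822]
 [-0.0097122   0.00457296  0.11512912]
 [ 0.01233983  0.01909681  0.12116576]]
flap [[-0.07811687  0.0008959   0.10201693]
 [-0.06871731  0.03025736  0.1214565 ]
 [-0.05526267  0.0529202   0.12975929]]
```

```bash
python3 -m inch '[[0.43,0.95,0,0,0,0,-0.36],[0.43,0.95,0,0,0,0,-0.36],[0.43,0.95,0,0,0,0,-0.36],[0.43,0.95,0,0,0,0,-0.36],[0.43,0.95,0,0,0,0,-0.36],[0.43,0.95,0,0,0,0,-0.36],[0.43,0.95,0,0,0,0,-0.36],[0,0,0,0,0,0,-0.36]]'
python3 -m inch '[[0,0,0,0.037,0,0,-0.36],[0,0,0,0.037,0,0,-0.36],[0,0,0,0.037,0,0,-0.36],[0,0,0,0,0,0,-0.36],[0,0,0,0,0,0,-0.36],[0,0,0,0,0,0,-0.36],[0,0,0,0,0,0,-0.36],[0,0,0,0,0,0,-0.36]]'
cat > m.py <<'E'
from h import *
import sys,pickle
def look(n,tag):
    o=bot.get_obs();c=cal(n); im,d=bot.camera(n); cv2.imwrite(f"pics/{tag}.png",im)
    P=cloud(n,d,c);P[d==0]=np.nan
    return o,c,im,P
TH,X0,Y0=np.radians(8.1),.5735,-.0295
def S(P):return T(np.asarray(P).reshape(-1,3)-[X0,Y0,0],-TH,0,0)
E
python3 - <<'E'
from m import *
o,c,im,P=look("wrist","w2"); L=S(P);z,x,y=L.T[2],L.T[0],L.T[1]
print("tcp s",S(o["eef_pos"])*1000,o["tool_rot"])
def fit(name,w):
    if w.sum()<20: print(name,"few");return
    k=np.polyfit(y[w],x[w],1);print(name,w.sum(),np.degrees(np.arctan(k[0])),k[1],z[w].mean())
fit("back wall",(z>.088)&(z<.1)&(x>.012)&(x<.035)&(y>.03)&(y<.14))
fit("front wall",(z>.088)&(z<.1)&(x<-.012)&(x>-.03)&(y>.05)&(y<.14))
q=(z>.109)&(z<.121)&(x>-.03)&(x<.03)&(y>-.1)&(y<.03);print("rack",np.percentile(L[q],[1,50,99],axis=0)); fit("rack",q)
q=(z>.09)&(z<.115)&(x>-.03)&(x<.012)&(y>.028)&(y<.06);print("bar",np.percentile(L[q],[2,50,98],axis=0))
q=(z>.124)&(z<.14)&(x>-.09)&(x<-.055)&(y>-.2)&(y<.08);print("flap",np.percentile(L[q],[1,50,99],axis=0));fit("flap",q)
E
```

```text
clock: 4.2
eef_pos: [0.5505, -0.1318, 0.2303]
tool_rot: [0.997, 0.071, -0.0, 0.0]
ft_force: [-0.1, -0.0, 0.3]
grip_width: 0.0583
clock: 5.0
eef_pos: [0.5495, -0.1286, 0.2322]
tool_rot: [0.982, 0.072, -0.012, -0.173]
ft_force: [-0.0, -0.3, 0.4]
grip_width: 0.0578
tcp s [[-37.681516   -94.74335981 232.16606705]] [ 0.9822778   0.07223792 -0.01207352 -0.17252897]
back wall 746 0.017742953518855 0.02031357336825014 0.09271452385112211
front wall 562 0.025649668226841938 -0.023393666812347367 0.09287203513171512
rack [[-0.01946187 -0.07530898  0.11271314]
 [-0.00606473 -0.0331927   0.11515512]
 [ 0.01626181  0.0165975   0.11732166]]
rack 5247 -1.7516153858789303 -0.004453260782631215 0.11514080328335821
bar [[-0.02922961  0.03042853  0.09214712]
 [-0.01760062  0.03718089  0.10530218]
 [ 0.00138865  0.05770677  0.1073916 ]]
flap [[-0.07565445 -0.1563121   0.12413423]
 [-0.07161522 -0.05394384  0.12739739]
 [-0.06731121  0.04975508  0.13010888]]
flap 3800 0.07616667750475342 -0.07154906869186264 0.1272420187186084
```

View pics/w2.png

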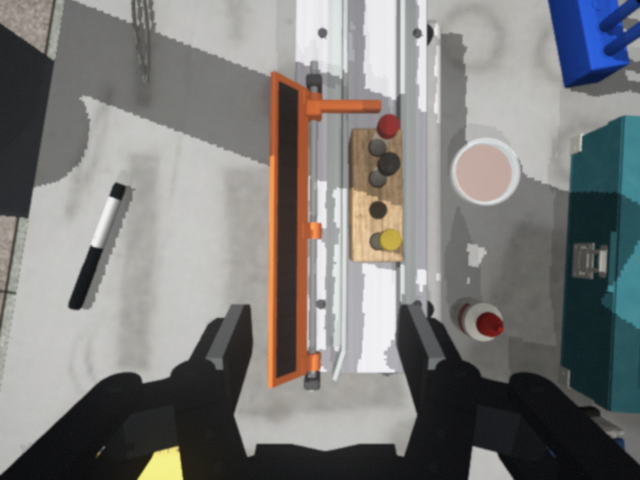

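```bash
sed -i 's/X0,Y0=.*/X0,Y0=np.radians(8.1),.572,-.0312/' m.py; python3 - <<'E'
from m import *
from scipy.spatial.transform import Rotation as R
o,c,im,P=look("wrist","w3")
Q=R.from_quat(o["tool_rot"]).inv().apply(P.reshape(-1,3)-o["eef_pos"]).reshape(480,640,3)
m=(abs(Q[...,2])<.06)&(abs(Q[...,0])<.08)&(abs(Q[...,1])<.05)
for nm,mm in(("L",m&(Q[...,0]<0)),("R",m&(Q[...,0]>0))):
    q=Q[mm]; print(nm,len(q),np.round(np.percentile(q,[0,1,10,50,90,99,100],axis=0)*1000,1))
    v,u=np.nonzero(mm); print(u.min(),u.max(),v.min(),v.max())
print(S(o["eef_pos"])*1000)
E
```

```text
L 9710 [[-62.5 -13.9 -60. ]
 [-60.9 -12.9 -59.9]
 [-52.8 -11.5 -59. ]
 [-40.6  -6.5 -52.2]
 [-29.6   5.4 -20.4]
 [-28.7  11.1  -8.1]
 [-26.1  13.7  -3.6]]
81 252 305 471
R 9656 [[ 25.1 -13.8 -60. ]
 [ 27.6 -12.8 -59.9]
 [ 28.5 -11.4 -59. ]
 [ 39.4  -6.5 -52.2]
 [ 51.5   5.4 -20.4]
 [ 59.8  11.3  -8.1]
 [ 61.6  13.4  -3.8]]
399 570 305 471
[[-35.96968125 -93.42320078 232.09464345]]
```

```bash
python3 -m inch '[[0,0.19,0.52,0,0,0,-0.36],[0,0.19,0.52,0,0,0,-0.36],[0,0.19,0.52,0,0,0,-0.36],[0,0.19,0.52,0,0,0,-0.36],[0,0.19,0.52,0,0,0,-0.36],[0,0.19,0.52,0,0,0,-0.36],[0,0.19,0.52,0,0,0,-0.36],[0,0,0,0,0,0,-0.36]]'
python3 - <<'E'
from m import *
o,c,im,P=look("wrist","w4")
print(S(o["eef_pos"])*1000,o["ft_force"])
_,_,s,_=look("side","s4"); cv2.imwrite("pics/s4c.png",cv2.resize(s[130:340,230:430],None,fx=2.8,fy=2.8,interpolation=cv2.INTER_CUBIC))
E
```

```text
clock: 5.9
eef_pos: [0.5482, -0.1291, 0.1327]
tool_rot: [0.982, 0.071, -0.014, -0.174]
ft_force: [-0.2, 0.7, -0.2]
grip_width: 0.0582
[[-37.32610685 -93.60995855 132.65795387]] [-0.168562    0.70530153 -0.2130546 ]
```

View pics/w4.png

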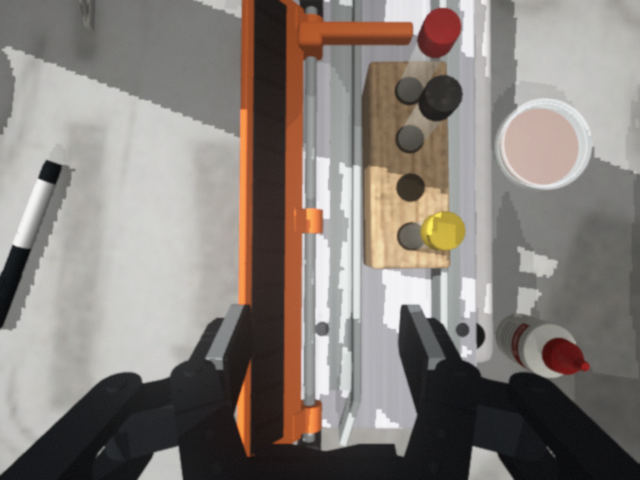

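View pics/s4c.png

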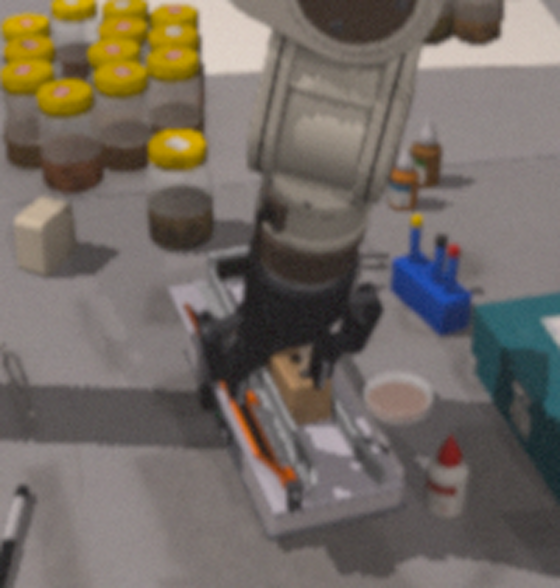

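```bash
python3 -m inch '[[0.06,0.04,0.11,0,0,0,-0.36],[0,0.04,0.11,0,0,0,-0.36],[0,0.04,0.11,0,0,0,-0.36],[0,0.04,0.11,0,0,0,-0.36],[0,0.04,0.11,0,0,0,-0.36],[0,0.04,0.11,0,0,0,-0.36],[0,0.04,0.11,0,0,0,-0.36],[0,0,0,0,0,0,-0.36]]'
python3 - <<'E'
from m import *
o,c,im,P=look("wrist","w5")
print(S(o["eef_pos"])*1000,o["ft_force"])
E
```

```text
clock: 6.8
eef_pos: [0.5508, -0.1296, 0.1135]
tool_rot: [0.982, 0.071, -0.013, -0.173]
ft_force: [1.2, -0.4, 0.9]
grip_width: 0.0581
[[-34.86322718 -94.39083524 113.4583868 ]] [ 1.19489623 -0.43828989  0.88624614]
```

View pics/w5.png

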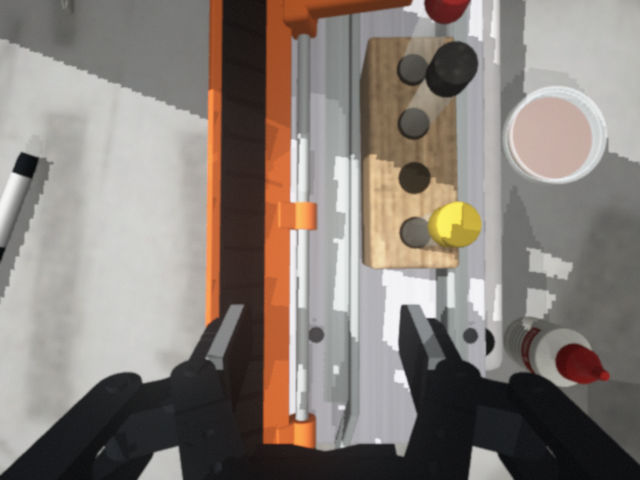

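The flap is moving down under the left finger, with its outer edge at column ~212, and the gate bar is rising. The rack is still in place, its trailing edge at row ~265.

```bash
python3 -m inch '[[0,0.04,0.11,0,0,0,-0.36],[0,0.04,0.11,0,0,0,-0.36],[0,0.04,0.11,0,0,0,-0.36],[0,0.04,0.11,0,0,0,-0.36],[0,0.04,0.11,0,0,0,-0.36],[0,0.04,0.11,0,0,0,-0.36],[0,0.04,0.11,0,0,0,-0.36],[0,0,0,0,0,0,-0.36]]'
cat > g.py <<'E'
from m import *
import sys
def report(tag):
    o,c,im,P=look("wrist",tag); L=S(P).reshape(480,640,3);I=im.astype(int)
    print(S(o["eef_pos"])*1000,o["ft_force"],o["clock"])
    org=(I[...,2]>120)&(I[...,2]-I[...,0]>70)&(I[...,1]<.65*I[...,2])
    x,y,z=L[...,0],L[...,1],L[...,2]
    q=org&(x<-.055)&(x>-.11)&(z>.07)&(z<.14)
    l=L[q]; print("flap",len(l),np.round(np.percentile(l,[2,50,98],axis=0)*1000,1).tolist())
    k=np.polyfit(l[:,0],l[:,2],1); print("gate angle ~",np.radians(54)+np.arctan(k[0]))
    q=org&(abs(y-.04)<.02)&(x>-.045)&(x<.01)&(z>.1); print("bar",q.sum(),np.round(np.percentile(L[q],[2,98],axis=0)*1000,1).tolist() if q.any() else "")
    q=(z>.112)&(z<.118)&(abs(x)<.025)&(y<.16)&(y>-.1)&(I[...,2]-I[...,0]>25); print("rack",q.sum(),np.round(np.percentile(L[q],[1,99],axis=0)*1000,1).tolist())
E
python3 -c "
from g import *
report('w6')"
```

```text
clock: 7.65
eef_pos: [0.5506, -0.1296, 0.0929]
tool_rot: [0.982, 0.071, -0.013, -0.173]
ft_force: [-1.0, -0.7, 2.2]
grip_width: 0.058
[[-35.07978814 -94.38196407  92.92119385]] [-0.95669136 -0.71903486  2.16864613] 7.65
flap 16925 [[-91.0, -141.7, 92.4], [-63.0, -51.5, 93.9], [-55.3, 31.0, 95.7]]
gate angle ~ 0.9063292004189158
bar 0 
rack 17339 [[-17.9, -73.6, 113.2], [16.9, 18.2, 116.6]]
```

View pics/w6.png

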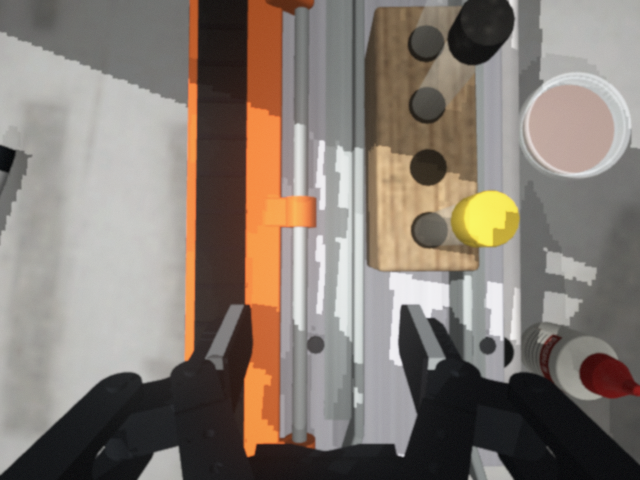

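Image: gate open at about 0.91, bar out of view, rack untouched with its trailing end at row ~268. The right finger is behind it in the lane. Now I start the push, slowly.

```bash
python3 -m inch '[[0,-0.15,0.054,0,0,0,-0.36],[0,-0.15,0.054,0,0,0,-0.36],[0,-0.1,0.036,0,0,0,-0.36],[0,-0.1,0.036,0,0,0,-0.36],[0,-0.1,0.036,0,0,0,-0.36],[0,-0.1,0.036,0,0,0,-0.36],[0,-0.1,0.036,0,0,0,-0.36],[0,-0.1,0.036,0,0,0,-0.36]]'
python3 -c "
from g import *
report('w7')"
```

```text
clock: 8.5
eef_pos: [0.5477, -0.106, 0.0937]
tool_rot: [0.982, 0.071, -0.012, -0.173]
ft_force: [0.9, -3.2, 3.3]
grip_width: 0.0579
[[-34.59869961 -70.59650757  93.70950922]] [ 0.88665207 -3.18033961  3.2822255 ] 8.5
flap 13809 [[-90.8, -118.8, 93.0], [-63.6, -12.9, 94.6], [-55.4, 52.5, 98.5]]
gate angle ~ 0.8826493208016066
bar 453 [[-44.8, 36.5, 104.9], [-33.9, 43.2, 128.0]]
rack 17530 [[-17.4, -62.5, 113.1], [17.2, 29.4, 116.6]]
```

View pics/w7.png

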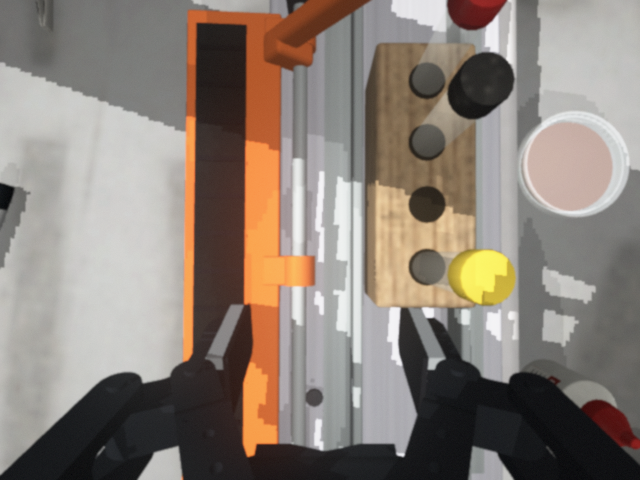

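```bash
python3 -m inch '[[0,-0.15,0.057,0,0,0,-0.36],[0,-0.15,0.057,0,0,0,-0.36],[0,-0.15,0.057,0,0,0,-0.36],[0,-0.15,0.057,0,0,0,-0.36],[0,-0.15,0.057,0,0,0,-0.36],[0,-0.15,0.057,0,0,0,-0.36],[0,-0.15,0.057,0,0,0,-0.36],[0,-0.15,0.057,0,0,0,-0.36]]'
python3 -c "
from g import *
report('w8')"
```

```text
clock: 9.35
eef_pos: [0.5428, -0.0739, 0.0931]
tool_rot: [0.982, 0.071, -0.013, -0.173]
ft_force: [1.3, -4.1, 4.9]
grip_width: 0.0579
[[-34.88727891 -38.1415916   93.06436177]] [ 1.32411887 -4.12910865  4.89259984] 9.35
flap 8766 [[-90.7, -79.1, 92.6], [-63.6, 14.6, 94.1], [-55.3, 53.1, 100.6]]
gate angle ~ 0.9225651557117116
bar 1966 [[-44.5, 36.4, 116.2], [2.9, 44.4, 168.4]]
rack 17620 [[-17.2, -30.2, 113.1], [17.7, 61.8, 116.6]]
```

View pics/w8.png

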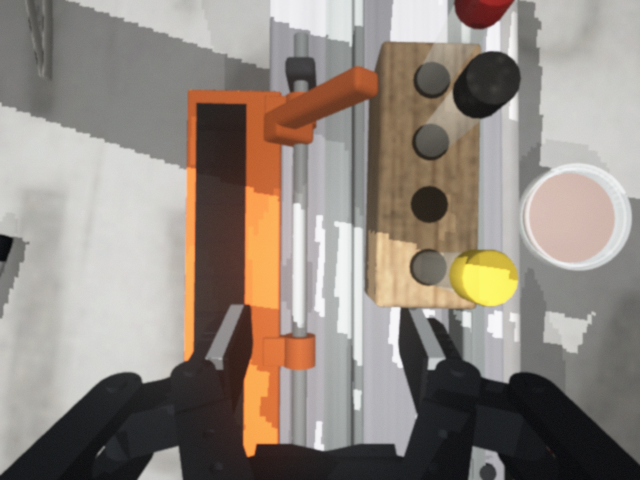

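```bash
python3 -m inch '[[0,-0.15,0.055,0,0,0,-0.36],[0,-0.15,0.055,0,0,0,-0.36],[0,-0.15,0.055,0,0,0,-0.36],[0,-0.15,0.055,0,0,0,-0.36],[0,-0.15,0.055,0,0,0,-0.36],[0,-0.15,0.055,0,0,0,-0.36],[0,-0.15,0.055,0,0,0,-0.36],[0,-0.15,0.055,0,0,0,-0.36]]'
python3 -c "
from g import *
report('w9')"
```

```text
clock: 10.2
eef_pos: [0.5382, -0.0422, 0.093]
tool_rot: [0.982, 0.071, -0.013, -0.173]
ft_force: [0.5, -3.6, 3.7]
grip_width: 0.0578
[[-34.99550407  -6.17073263  92.98375476]] [ 0.47728083 -3.5923326   3.72633327] 10.2
flap 6540 [[-90.5, -49.0, 92.5], [-62.4, 26.6, 94.0], [-55.3, 53.5, 101.8]]
gate angle ~ 0.9326969567991072
bar 1874 [[-44.5, 36.5, 116.0], [-20.5, 43.7, 139.2]]
rack 17622 [[-17.3, 1.8, 113.1], [17.7, 93.9, 116.6]]
```

View pics/w9.png

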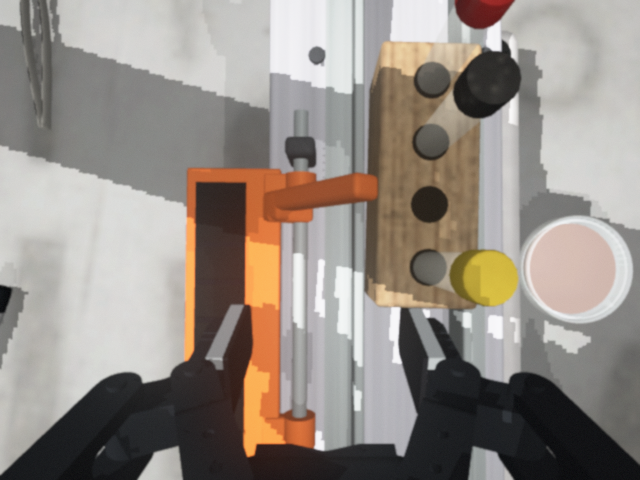

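```bash
python3 -m inch '[[0,-0.15,0.055,0,0,0,-0.36],[0,-0.15,0.055,0,0,0,-0.36],[0,-0.15,0.055,0,0,0,-0.36],[0,-0.15,0.055,0,0,0,-0.36],[0,-0.15,0.055,0,0,0,-0.36],[0,-0.15,0.055,0,0,0,-0.36],[0,-0.15,0.055,0,0,0,-0.36],[0,-0.15,0.055,0,0,0,-0.36]]'
python3 -c "
from g import *
report('w10')"
```

```text
clock: 11.05
eef_pos: [0.5336, -0.0106, 0.0929]
tool_rot: [0.982, 0.071, -0.013, -0.173]
ft_force: [-0.5, -4.1, 4.0]
grip_width: 0.0581
[[-35.08989457  25.78642883  92.91169567]] [-0.46528152 -4.13661207  4.02125963] 11.05
flap 5388 [[-89.7, -18.6, 92.4], [-61.7, 30.4, 93.9], [-55.2, 53.8, 102.1]]
gate angle ~ 0.9462810932886765
bar 1894 [[-44.4, 37.1, 116.3], [-20.8, 44.2, 139.3]]
rack 17575 [[-17.2, 33.9, 113.2], [17.8, 125.9, 116.6]]
```

View pics/w10.png

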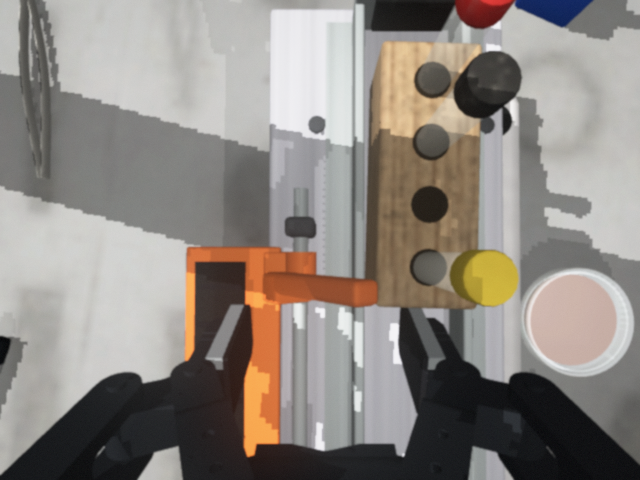

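```bash
python3 -m inch '[[0,-0.11,0.041,0,0,0,-0.36],[0,-0.11,0.041,0,0,0,-0.36],[0,-0.11,0.041,0,0,0,-0.36],[0,-0.11,0.041,0,0,0,-0.36],[0,-0.07,0.026,0,0,0,-0.36],[0,-0.07,0.026,0,0,0,-0.36],[0,-0.04,0.015,0,0,0,-0.36],[0,0,0,0,0,0,-0.36]]'
python3 -c "
from g import *
report('w11')"
```

```text
clock: 11.9
eef_pos: [0.5312, 0.0057, 0.0928]
tool_rot: [0.982, 0.071, -0.013, -0.173]
ft_force: [-0.0, -2.1, 4.2]
grip_width: 0.0584
[[-35.20092754  42.28543167  92.75394077]] [-0.0282077  -2.09452509  4.16391819] 11.9
flap 4402 [[-88.9, -8.3, 92.3], [-61.8, 35.6, 93.7], [-55.3, 54.0, 102.5]]
gate angle ~ 0.9635130286229617
bar 1798 [[-44.4, 37.4, 117.2], [-21.3, 44.0, 139.3]]
rack 17647 [[-17.4, 50.5, 113.2], [17.7, 142.4, 116.6]]
```

View pics/w11.png

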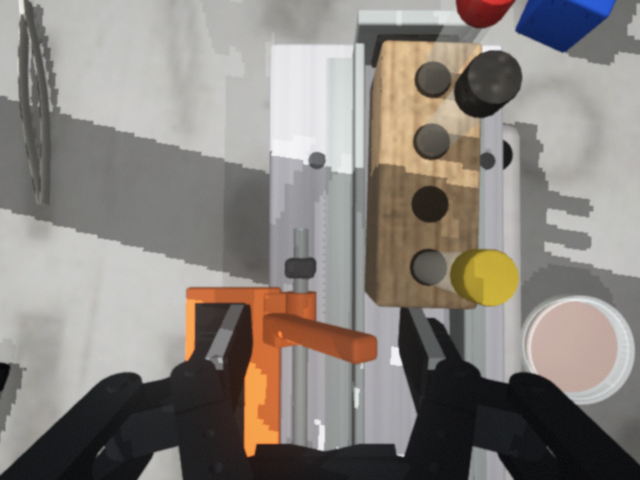

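```bash
python3 -m inch '[[0,-0.04,0.0145,0,0,0,-0.36],[0,-0.04,0.0145,0,0,0,-0.36],[0,-0.04,0.0145,0,0,0,-0.36],[0,-0.02,0.007,0,0,0,-0.36],[0,-0.02,0.007,0,0,0,-0.36],[0,0,0,0,0,0,-0.36],[0,0,0,0,0,0,-0.36],[0,0,0,0,0,0,-0.36]]'
python3 -c "
from g import *
report('w12')"
```

```text
clock: 12.75
eef_pos: [0.5306, 0.0098, 0.0927]
tool_rot: [0.982, 0.071, -0.013, -0.173]
ft_force: [-0.1, -2.2, 3.4]
grip_width: 0.0581
[[-35.21988965  46.38522079  92.73096008]] [-0.08188963 -2.24981211  3.43221836] 12.75
flap 4259 [[-88.8, -4.5, 92.3], [-62.0, 33.2, 93.7], [-55.3, 54.0, 102.4]]
gate angle ~ 0.968853617372257
bar 1794 [[-44.4, 37.4, 117.1], [-21.4, 44.0, 139.4]]
rack 17646 [[-17.4, 54.6, 113.2], [17.7, 146.6, 116.6]]
```

View pics/w12.png

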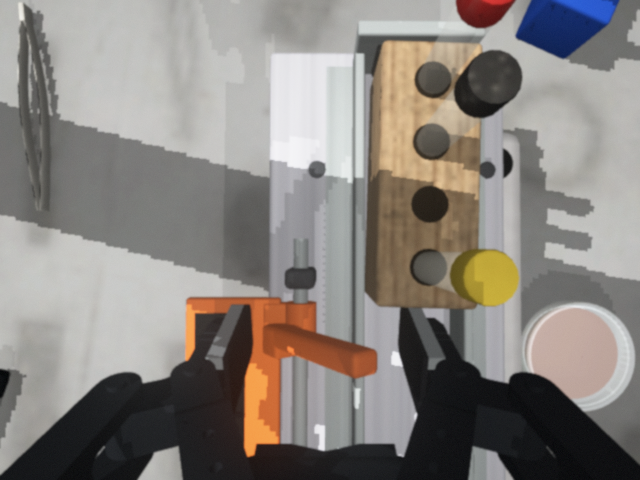

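```bash
python3 -m inch '[[0,-0.02,0.007,0,0,0,-0.36],[0,-0.02,0.007,0,0,0,-0.36],[0,-0.02,0.007,0,0,0,-0.36],[0,0,0,0,0,0,-0.36],[0,0,0,0,0,0,-0.36],[0,0,0,0,0,0,-0.36],[0,0,0,0,0,0,-0.36],[0,0,0,0,0,0,-0.36]]'
python3 -c "
from g import *
report('w13')"
```

```text
clock: 13.6
eef_pos: [0.5304, 0.0113, 0.0928]
tool_rot: [0.982, 0.071, -0.013, -0.173]
ft_force: [-0.8, -3.5, 3.0]
grip_width: 0.058
[[-35.19042882  47.89182145  92.78127916]] [-0.81964672 -3.46632393  2.97442041] 13.6
flap 4203 [[-88.7, -3.3, 92.3], [-62.0, 31.0, 93.8], [-55.3, 54.0, 102.4]]
gate angle ~ 0.9677917387766878
bar 1794 [[-44.4, 37.4, 117.1], [-21.3, 44.1, 139.4]]
rack 17666 [[-17.4, 56.1, 113.2], [17.7, 148.0, 116.6]]
```

```bash
python3 -m inch '[[0,-0.02,0.007,0,0,0,-0.36],[0,-0.02,0.007,0,0,0,-0.36],[0,-0.02,0.007,0,0,0,-0.36],[0,0,0,0,0,0,-0.36],[0,0,0,0,0,0,-0.36],[0,0,0,0,0,0,-0.36],[0,0,0,0,0,0,-0.36],[0,0,0,0,0,0,-0.36]]'
python3 -c "
from g import *
report('w14')
im=cv2.imread('pics/w14.png');cv2.imwrite('pics/w14c.png',cv2.resize(im[0:120,330:530],None,fx=4,fy=4,interpolation=cv2.INTER_CUBIC))"
```

```text
clock: 14.45
eef_pos: [0.5305, 0.0116, 0.0928]
tool_rot: [0.982, 0.071, -0.012, -0.172]
ft_force: [0.5, -6.3, 3.3]
grip_width: 0.0582
[[-35.06967496  48.22815441  92.7869879 ]] [ 0.54928437 -6.28270549  3.33862214] 14.45
flap 4104 [[-88.7, -2.8, 92.3], [-61.8, 30.7, 93.8], [-55.3, 54.0, 102.5]]
gate angle ~ 0.9651598263351123
bar 1808 [[-44.3, 37.4, 117.0], [-21.2, 44.0, 139.3]]
rack 17698 [[-17.3, 56.2, 113.2], [17.7, 148.1, 116.6]]
```

View pics/w14c.png

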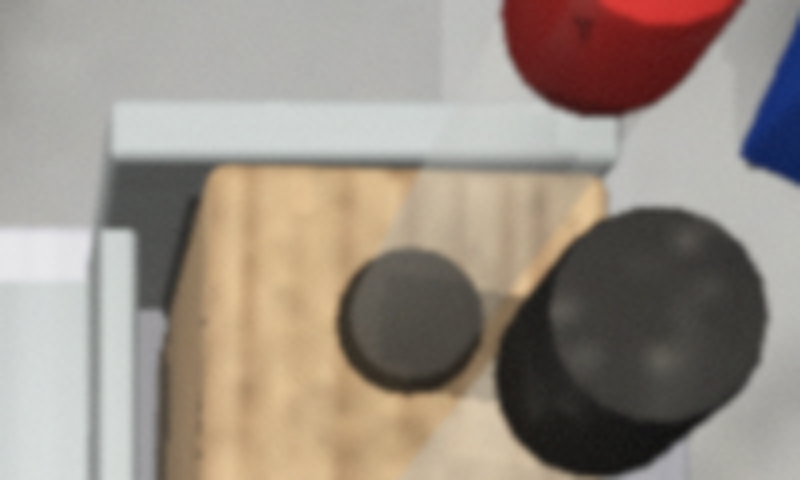

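The rack moved only 0.1 mm for 1.5 mm commanded, and the force is up: it is at the stop. One more small press to confirm.

```bash
python3 -m inch '[[0,-0.02,0.007,0,0,0,-0.36],[0,-0.02,0.007,0,0,0,-0.36],[0,-0.02,0.007,0,0,0,-0.36],[0,0,0,0,0,0,-0.36],[0,0,0,0,0,0,-0.36],[0,0,0,0,0,0,-0.36],[0,0,0,0,0,0,-0.36],[0,0,0,0,0,0,-0.36]]'
python3 -c "
from g import *
report('w15')"
```

```text
clock: 15.3
eef_pos: [0.5307, 0.0119, 0.0928]
tool_rot: [0.983, 0.07, -0.012, -0.171]
ft_force: [0.5, -9.6, 3.3]
grip_width: 0.0579
[[-34.7640719   48.5119731   92.81221794]] [ 0.50628189 -9.62227057  3.3139878 ] 15.3
flap 3979 [[-88.7, -2.7, 92.3], [-61.7, 30.9, 93.8], [-55.2, 54.0, 102.7]]
gate angle ~ 0.9618245779910897
bar 1817 [[-44.3, 37.4, 117.3], [-21.1, 44.0, 139.3]]
rack 17771 [[-17.0, 56.2, 113.2], [17.9, 148.1, 116.6]]
```

```bash
python3 -m inch '[[0,0.1,-0.036,0,0,0,-0.36],[0,0.2,-0.072,0,0,0,-0.36],[0,0.26,-0.094,0,0,0,-0.36],[0,0.26,-0.094,0,0,0,-0.36],[0,0.26,-0.094,0,0,0,-0.36],[0,0.26,-0.094,0,0,0,-0.36],[0,0.26,-0.094,0,0,0,-0.36],[0,0.26,-0.094,0,0,0,-0.36]]'
python3 -c "
from g import *
report('w16')"
```

```text
clock: 16.15
eef_pos: [0.5372, -0.0352, 0.0927]
tool_rot: [0.982, 0.071, -0.013, -0.173]
ft_force: [-0.0, 1.9, 3.1]
grip_width: 0.0579
[[-35.02716308   0.95289263  92.70349896]] [-0.01923097  1.92488245  3.06534455] 16.15
flap 6675 [[-90.4, -47.2, 92.3], [-62.5, 23.7, 93.7], [-55.3, 53.6, 101.5]]
gate angle ~ 0.9476638002509848
bar 1777 [[-44.4, 36.7, 116.8], [-21.4, 43.8, 139.4]]
rack 12270 [[-17.3, 55.0, 112.9], [17.4, 116.6, 116.6]]
```

View pics/w16.png

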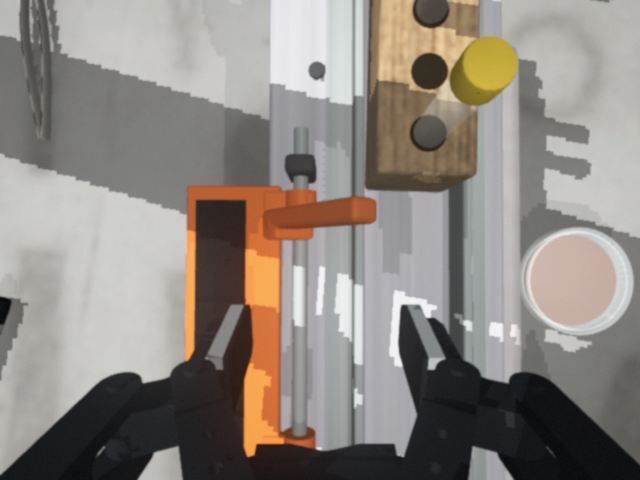

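```bash
python3 -m inch '[[0,-0.068,-0.188,0,0,0,-0.36],[0,-0.068,-0.188,0,0,0,-0.36],[0,-0.068,-0.188,0,0,0,-0.36],[0,-0.068,-0.188,0,0,0,-0.36],[0,-0.068,-0.188,0,0,0,-0.36],[0,-0.068,-0.188,0,0,0,-0.36],[0,-0.068,-0.188,0,0,0,-0.36],[0,-0.068,-0.188,0,0,0,-0.36]]'
python3 -m inch '[[0,-0.14,-0.38,0,0,0,-0.36],[0,-0.14,-0.38,0,0,0,-0.36],[0,-0.14,-0.38,0,0,0,-0.36],[0,-0.14,-0.38,0,0,0,-0.36],[0,-0.14,-0.38,0,0,0,-0.36],[0,-0.14,-0.38,0,0,0,-0.36],[0,-0.14,-0.38,0,0,0,-0.36],[0,0,0,0,0,0,-0.36]]'
python3 -m inch '[[0,0,0,0,0,0,-0.36],[0,0,0,0,0,0,-0.36],[0,0,0,0,0,0,-0.36],[0,0,0,0,0,0,-0.36],[0,0,0,0,0,0,-0.36],[0,0,0,0,0,0,-0.36],[0,0,0,0,0,0,-0.36],[0,0,0,0,0,0,-0.36]]'
python3 -c "
from g import *
report('w17')
look('top','t17'); im=cv2.imread('pics/t17.png');cv2.imwrite('pics/t17c.png',cv2.resize(im[140:300,180:440],None,fx=3,fy=3,interpolation=cv2.INTER_CUBIC))"
```

```text
clock: 17.0
eef_pos: [0.5368, -0.0346, 0.133]
tool_rot: [0.982, 0.071, -0.013, -0.173]
ft_force: [-0.7, -0.2, 0.2]
grip_width: 0.0584
clock: 17.8
eef_pos: [0.538, -0.0345, 0.2054]
tool_rot: [0.982, 0.072, -0.011, -0.173]
ft_force: [-0.9, 0.4, -0.7]
grip_width: 0.0586
clock: 18.6
eef_pos: [0.5371, -0.0343, 0.2036]
tool_rot: [0.982, 0.071, -0.013, -0.173]
ft_force: [0.2, 0.2, 1.1]
grip_width: 0.0582
[[-35.01204352   1.80639027 203.58443745]] [0.16671919 0.20025459 1.10782674] 18.6
flap 2787 [[-73.8, -84.0, 106.9], [-70.3, -11.8, 127.7], [-55.1, 52.9, 129.9]]
gate angle ~ 0.05101953141089821
bar 867 [[-44.3, 34.1, 104.4], [1.9, 43.4, 107.4]]
rack 5570 [[-16.9, 55.3, 113.1], [18.6, 148.1, 116.8]]
```

View pics/w17.png

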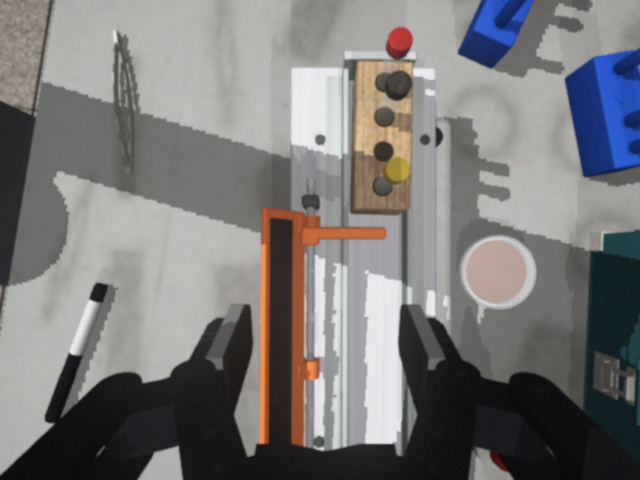

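View pics/t17c.png

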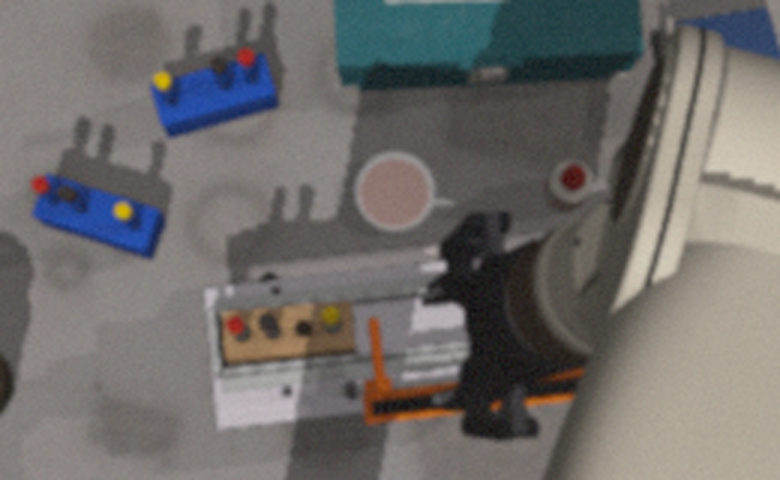

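Wrist view: the rack sits against the stop (rows 60–210) and the bar lies shut across the lane behind it (row ~234). The leading end reads 148.1 mm, the same as under the confirming press, so it did not rebound. The top view shows the dish and dropper where they were.

```bash
python3 -c "
from workcell import bot
print(bot.job_done())"
```

```text
the job is handed in; nothing more can be done
None
```

The rack is loaded and home against the end stop, the gate is shut behind it, and I have handed the job in at about 19 s of the 48 s allowed.

**What I did:** One finger pressed the flap and held the gate open at about 0.9 rad. The other finger slid the rack under the bar to the stop, with the tool leaning back 20°. I then drew back about 47 mm with the flap still held, and lifted so the gate closed.

**Home against the stop:** The last two pushes, 3 mm commanded in all, moved the rack only about 0.1 mm. The sideways force rose from about 3.5 to 9.6 N. After the release the rack's leading end still read 148.1 mm in the shaker frame, so it did not spring back.

**Gate:** The measured angle is about 0.05 rad, which is shut within measurement error, and the bar lies behind the rack's trailing end.

**Forces and surroundings:** No reading I took passed about 11 N, and the robot was clear of everything at the end. The dish and dropper behind the shaker look unmoved in the last top view. I did not re-check the jar, the timer or the empty dish, but nothing went near them.

**Disagreements between checks:**
- The top and wrist cameras disagreed by 2 to 5 mm on the shaker's position, so I worked from the wrist camera taken at rest.
- By that estimate the rack stopped 1 to 2 mm past the nominal home position, so I relied on the contact force instead.

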